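Spin the capsule carousel and brake it on the pointer

TASK

Check that the capsule carousel runs freely: flick its upright post with the fingertips so that the disc spins by itself anticlockwise (seen from above), faster than a turn in four seconds, and let it run on untouched until the post has gone well past the pointer. Then, the next time round or later and before it runs down by itself, press a fingertip down on the disc to brake it so that it stops with the post in line with the pointer, no more than the post's own width off; keep pressing until it is quite still, then take the hand away. Nothing needs gripping: leave the bottle, cup, spoon and filling board where they are.

Things in the scene. Friction and masses are not known exactly. Their poses are not given: they have to be found in the camera images.
- carousel_base: Fixed metal foot of the carousel, origin on the table at the wheel's vertical axis; its x axis points level from the axis to the pointer, which can be on any side. The pointer is a dark steel block on an arm of the foot just outside the disc's rim: tip 131 mm, back 171 mm from the axis, 24 mm wide, top 55 mm above the table (1 mm below the disc's top).
- carousel (a joint): Turn of the white disc on its very free bearing (rad, unlimited, counts on over turns, grows anticlockwise from above). 0 and each whole turn: post in line with the pointer. Starts at rest between -4.5 and -1.2. Left alone it loses about a tenth of its speed a second (20 s or more to run down from 3 rad/s); a tip pressed on it with a few newtons stops it in 0.1 s and it stays so.
- disc (a point): Centre of the disc's flat top face, 56 mm above the table, on the axis; turns with the disc. The disc is 240 mm across, 12 mm thick, about 0.9 kg (inertia 0.0065 kg m2). On it: a steel hub cap 36 mm across and 10 mm high at the centre, ten flush grey spots, and the post. The top is flat and empty from 78 mm off the axis to the rim: room for the braking fingertip.
- post (a point): Centre of the top of the steel post that stands on the disc, the only thing upright on it: 16 mm in diameter, 36 mm tall above the disc (its top 92 mm above the table), its axis 70 mm from the wheel's axis. A black line on the disc runs from it outwards to the rim.
- mark (a point): Fixed point in the air, 92 mm above the table and 70 mm from the wheel's axis towards the pointer: where the top of the post is when it is exactly in line with the pointer.
- bottle: Bystander: white bottle, 68 mm across, 125 mm tall, origin under its centre. Leave alone.
- cup: Bystander: small clear cup, 52 mm across, 45 mm tall, origin under its centre. Leave alone.
- spoon: Bystander: steel spoon lying flat along its x axis, 180 mm long. Leave alone.
- filler: Bystander: white capsule filling board 100 x 130 mm, 30 mm tall, with rows of capsules; origin under its centre. Leave alone.

How it is judged:
By the outcome, as a careful person would: the job done as asked, in the order asked, and still so for the second after the job is handed in, with the robot touching nothing.
It also fails if it takes over 64 s, if anything falls off the work surface, if the arm or the gripper's body presses on something with over 40 N, if the wrist force passes 120 N, or if a joint passes its speed limit or range.

ROBOT

A 7-joint arm with a two-finger parallel gripper is mounted at the origin on the work surface. World frame = base frame: x ahead of the robot, y to its left, z up, the work surface at z = 0. Lengths are in m, angles in degrees, forces in N, time in s.
With the tool pointing down it reaches from about 0.425 to 0.875 m from the base axis. Payload 4.7 kg.
Tool frame: the origin (TCP) lies midway between the tips of the shut fingers; the grasp point (between the pads) lies 19 mm behind it (manip.grip_depth is the distance from the TCP to the grasp point, in m); z points along the fingers, y is the line along which they close (so a half turn about z gives the same grasp; the last joint's range is limited). The gripper opens to 87 mm and grips with 3 to 60 N. Pads are 19 mm wide; open, the fingers measure 117 mm over their backs; the gripper's body (75 mm by 190 mm) begins 51 mm behind the grasp point.
Start: joints at [69.849, 18.392, -4.016, 83.108, 1.295, 78.541, -3.26], TCP at [0.232, -0.607, 0.223] pointing down, gripper open.
Joint ranges: [-163.93, 163.93], [-17.29, 119.83], [-79.2, 71.16], [3.27, 140.29], [-89.18, 269.18], [5.43, 117.66], [-154.24, 154.24]. Speed limits (degrees/s): [147.25, 147.25, 180, 180, 180, 180, 180].

INTERFACE

Orientations are given as a 3x3 rotation matrix whose columns are the frame's x, y, z axes.
In Python, from workcell import manip, eyes gives the robot as it stands.
- The arm moves only by the tool apply_moves, never from a script. Its argument "increments" is a list that holds one entry, the list of rows, each a list of 5 numbers: the opening, from -1 (shut) to 1 (fully open), then the shift along the tool's x, y, z in m, then the turn about the tool's z in rad. A call has 1 to 5 rows; each row shifts and turns the commanded pose from where the row before left it, along the tool's axes as they then stand; what a row does not reach is not made up. A row lasts 1/8 s, in which the tool goes at most 62.5 mm and 10.7 degrees, less where a joint would pass 70% of its speed; a pose out of reach is approached as far as the arm can. A call is refused whole if a number of a shift passes 0.0625 or a number of a turn 0.188, either way. A call with a gripper value outside its range is refused whole. The fingers move at their own pace and stop on an object; the grip force is fixed at half the most. Time passes only in rows, so rows that do not move let the fingers close. It gives the time, the measured TCP pose, the force, the opening and the grip force at its end, in the units of the state.
- manip.state(): the state, without advancing time (a new reading comes with each control period).
- eyes.camera(name): name is "side" or "top"; returns (picture, depth): 480x640x3 uint8, red, green, blue; 480x640 float32, m along the optical axis (not along the pixel's ray), 0 where there is no reading.
- eyes.get_calibration(name): a dict with "fovy" (degrees; the focal length in pixels is half the picture's height over the tangent of half this angle, whatever the lens; pixels are square), "cx", "cy" (the principal point, pixels), "T" (4x4, takes a point from camera to world coordinates). Camera axes: x right, y down, z forward; pixel columns grow to the right and rows downward; lengths in m; the calibration is good to about 2 mm. A picture is of the moment at which its call begins. get_calibration takes no time and is no camera call.
- manip.job_done(): hands the job in; it is judged then, once.
The state is a dict: "time": time; "joint_pos": joint angles; "joint_vel": joint speeds; "joint_efforts": joint torques, N m; "tool_pos": TCP position; "ee_rot": TCP orientation; "ft_force": force on the tool from outside, world axes, zero at the start; "torque": the same for the moment, N m; "finger_gap": finger opening in m; "finger_force": force on a finger pad.
Only numpy, scipy, OpenCV 4.12 (cv2) and the standard library are available. Lean on these libraries where they do the work, as an engineer would, in place of code of your own. Each camera call takes 0.05 s, during which the arm holds its last target. There are 200 camera calls.

## Working session

There is one attempt and no reset: what is moved stays moved. The work goes in short steps, Python scripts to look and compute and a tool call to move; the robot and the scene stay as the last step left them, time stands still between calls to the robot, and variables do not carry over. Pictures are saved under pics/ and viewed, at most 10 in all, crops included, and the job is handed in when it is done.

Besides the shell and the picture viewer there is one more tool, called after "Call:" as name([rows], argument=value, ...), one row to a line, values as JSON. apply_moves: Moves the arm, as the interface text tells. Its arguments: {"type":"object","properties":{"increments":{"type":"array"}},"required":["increments"]}

```bash
mkdir -p pics
python3 - <<'E'
from workcell import manip, eyes
import cv2
for n in("top","side"):
    p,d=eyes.camera(n); cv2.imwrite(f"pics/{n}0.png",p[...,::-1]); c=eyes.get_calibration(n); print(n,c)
s=manip.state(); print(s["time"],s["tool_pos"],s["ee_rot"],s["finger_gap"])
E
```

```text
top {'fovy': 44.626273015152506, 'cx': 320.66955169921573, 'cy': 233.49312035898964, 'T': array([[-0.00660448, -0.99933568,  0.03584093,  0.50454926],
       [-0.99994829,  0.00687721,  0.00749156,  0.00168856],
       [-0.00773307, -0.0357896 , -0.99932943,  1.29575148],
       [ 0.        ,  0.        ,  0.        ,  1.        ]])}
side {'fovy': 53.7993472187124, 'cx': 316.6701429615671, 'cy': 243.9111045313448, 'T': array([[-0.69241796, -0.44485119,  0.5680359 , -0.06629509],
       [-0.72127714,  0.40737455, -0.56018324,  0.62000266],
       [ 0.01779481, -0.79759224, -0.60293445,  0.76475626],
       [ 0.        ,  0.        ,  0.        ,  1.        ]])}
0.1 [ 0.23228519 -0.60653618  0.22157585] [[ 9.33814206e-01  3.57757639e-01 -7.08072822e-04]
 [ 3.57758327e-01 -9.33812863e-01  1.58622371e-03]
 [-9.37238590e-05 -1.73455719e-03 -9.99998491e-01]] 0.08715295620310165
```

View pics/top0.png

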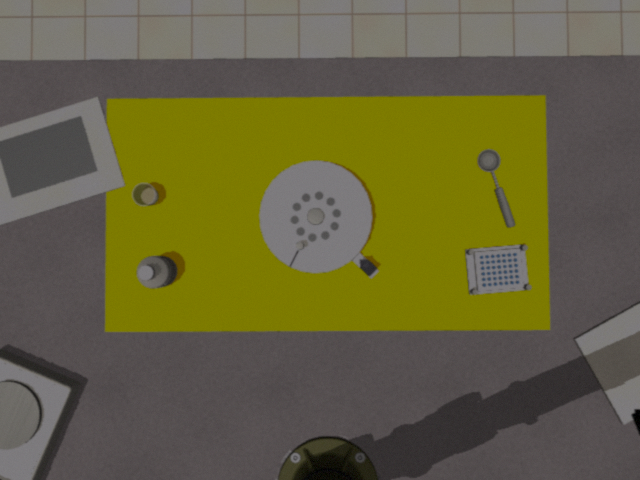

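View pics/side0.png

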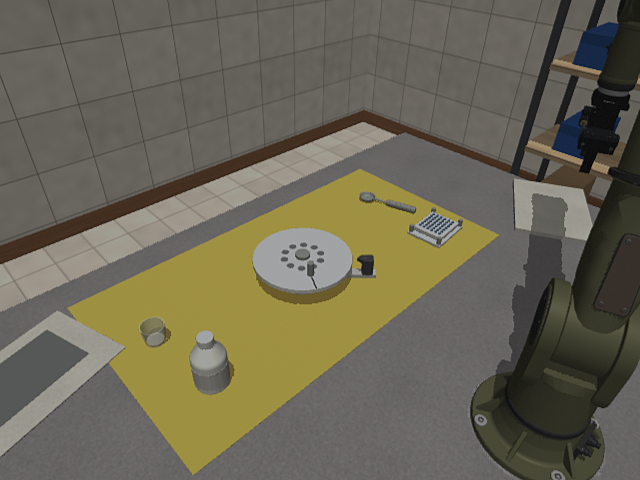

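The top view shows the disc centre near (316,216), the post near (302,244) with its line running out to (290,266), and the dark pointer near (368,267). The side view shows the post at (310,268) and the pointer at (367,264), with nothing in the way. Next I'll measure these.

```bash
cat > h.py <<'E'
import numpy as np, cv2
from workcell import manip, eyes
def cloud(n):
    p,d=eyes.camera(n); c=eyes.get_calibration(n); f=240/np.tan(np.radians(c["fovy"]/2))
    v,u=np.mgrid[:480,:640]; P=np.stack([(u-c["cx"])/f*d,(v-c["cy"])/f*d,d],-1)@c["T"][:3,:3].T+c["T"][:3,3]
    P[d==0]=np.nan; return p,P
def ray(n,uv,z):
    c=eyes.get_calibration(n); f=240/np.tan(np.radians(c["fovy"]/2))
    r=c["T"][:3,:3]@np.array([(uv[0]-c["cx"])/f,(uv[1]-c["cy"])/f,1]); o=c["T"][:3,3]
    return o+r*(z-o[2])/r[2]
E
python3 - <<'E'
from h import *
for n in("top","side"):
    p,P=cloud(n); hsv=cv2.cvtColor(p,cv2.COLOR_RGB2HSV)
    near=np.hypot(P[...,0]-.58,P[...,1]-.01)<.2
    m=(near&(P[...,2]>.047)&(P[...,2]<.075)&(hsv[...,1]<70)&(hsv[...,2]>60)).astype(np.uint8)
    cs=max(cv2.findContours(m,cv2.RETR_EXTERNAL,cv2.CHAIN_APPROX_NONE)[0],key=cv2.contourArea)
    q=np.array([ray(n,x[0],.056)[:2] for x in cs]); (cx,cy),r=cv2.minEnclosingCircle(q.astype(np.float32))
    A=np.c_[2*q,np.ones(len(q))]; s=np.linalg.lstsq(A,(q**2).sum(1),rcond=None)[0]; 
    print(n,"disc",cx,cy,r,"lsq",s[:2],np.sqrt(s[2]+s[0]**2+s[1]**2), "z",np.nanmedian(P[...,2][m>0]))
    C=s[:2]; D=P[...,:2]-C; R=np.hypot(D[...,0],D[...,1])
    pm=(P[...,2]>.072)&(P[...,2]<.1)&(R<.09); v=P[pm]; print(" post",len(v),v.mean(0),v[:,2].max(),np.mean(R[pm]),np.degrees(np.arctan2(*(v.mean(0)[:2]-C)[::-1])))
    pt=near&(R>.128)&(R<.18)&(P[...,2]>.045)&(P[...,2]<.065)&(hsv[...,2]<75); v=P[pt]
    e=v.mean(0); print(" pointer",len(v),e,R[pt].min(),R[pt].max(),np.degrees(np.arctan2(*(e[:2]-C)[::-1])))
E
```

```text
top disc 0.5862799882888794 0.02216796576976776 0.11940120905637741 lsq [0.58601797 0.02217376] 0.11805862369698447 z 0.056715510979411965
 post 49 [0.52479755 0.05388898 0.09153864] 0.09873651510157244 0.06906898650059964 152.6136023584812
 pointer 171 [ 0.47842362 -0.08699975  0.05585602] 0.13426377467940234 0.16922126564835197 -134.5826064681804
side disc 0.5859176516532898 0.023159174248576164 0.12474051862955093 lsq [0.58697031 0.02356283] 0.12095360202698431 z 0.05758942344387319
 post 76 [0.52526951 0.05598779 0.08631222] 0.09643593926200622 0.06982956951238632 152.27720647521164
 pointer 122 [ 0.4791797  -0.08462288  0.05431165] 0.13160350244972957 0.16965377705664136 -134.89518494803355
```

Call:
apply_moves([
  [[-1,0,0,0,-0.181],[-1,0,0,0,-0.181],[-1,0,0,0,-0.181],[-1,0,0,0,-0.181],[-1,0,0,0,0]],
])

```text
time: 0.82
tool_pos: [0.2324, -0.6069, 0.2223]
ee_rot: [[0.464, 0.886, -0.0], [0.886, -0.464, 0.0], [0.0, -0.0, -1.0]]
ft_force: [-0.2, -0.4, 0.7]
finger_gap: 0.0449
finger_force: 0.0
```

```bash
cat >> h.py <<'E'
C=np.array([.5865,.0225])
def to(t):
    s=manip.state(); R=np.array(s["ee_rot"]); print(round(s["time"],2),"tcp",np.round(s["tool_pos"],4),"xang",round(np.degrees(np.arctan2(R[1,0],R[0,0])),2),"tilt",np.round(R[:,2],4),"gap",round(s["finger_gap"],4),"F",np.round(s["ft_force"],1),"shift",np.round(R.T@(np.array(t)-s["tool_pos"]),4))
E
python3 -c "
from h import *
to([.5452,.0947,.12])"
```

```text
0.82 tcp [ 0.2324 -0.6069  0.2223] xang 62.33 tilt [-1.e-04  5.e-04 -1.e+00] gap 0.0449 F [-0.2 -0.4  0.7] shift [ 0.7666 -0.0488  0.1026]
```

Call:
apply_moves([
  [[-1,0.05,-0.003,0,0],[-1,0.05,-0.003,0,0],[-1,0.05,-0.003,0,0],[-1,0.05,-0.003,0,0],[-1,0.05,-0.003,0,0]],
])

```text
time: 1.45
tool_pos: [0.3354, -0.3769, 0.2227]
ee_rot: [[0.466, 0.885, 0.0], [0.885, -0.466, -0.0], [-0.0, 0.0, -1.0]]
ft_force: [0.7, -0.6, -0.3]
finger_gap: 0.0016
finger_force: 0.0
```

Call:
apply_moves([
  [[-1,0.05,-0.003,0,0],[-1,0.05,-0.003,0,0],[-1,0.05,-0.003,0,0],[-1,0.05,-0.003,0,0],[-1,0.05,-0.003,0,0]],
])

```text
time: 2.08
tool_pos: [0.4377, -0.1484, 0.2228]
ee_rot: [[0.466, 0.885, 0.001], [0.885, -0.466, -0.001], [-0.0, 0.001, -1.0]]
ft_force: [1.2, 0.2, -0.6]
finger_gap: 0.0003
finger_force: 0.0
```

Call:
apply_moves([
  [[-1,0.05,-0.003,0,0],[-1,0.05,-0.003,0,0],[-1,0.05,-0.003,0,0],[-1,0.05,-0.003,0,0],[-1,0,0,0,0]],
])

```text
time: 2.7
tool_pos: [0.5196, 0.0381, 0.2228]
ee_rot: [[0.459, 0.889, 0.001], [0.889, -0.459, 0.003], [0.003, -0.001, -1.0]]
ft_force: [-0.3, -0.5, 1.0]
finger_gap: 0.0003
finger_force: 0.0
```

```bash
python3 -c "
from h import *
to([.5452,.0947,.12])"
```

```text
2.7 tcp [0.5196 0.0381 0.2228] xang 62.69 tilt [ 6.0e-04  2.8e-03 -1.0e+00] gap 0.0003 F [-0.3 -0.5  1. ] shift [ 0.0618 -0.0032  0.1029]
```

Call:
apply_moves([
  [[-1,0.031,-0.002,0.03,0],[-1,0.031,-0.001,0.03,0],[-1,0,0,0.042,0],[-1,0,0,0.042,0],[-1,0,0,0.01,0]],
])

```text
time: 3.32
tool_pos: [0.5429, 0.0877, 0.0658]
ee_rot: [[0.465, 0.885, -0.005], [0.885, -0.465, -0.001], [-0.004, -0.004, -1.0]]
ft_force: [0.6, 0.1, 0.2]
finger_gap: 0.0004
finger_force: 0.0
```

Run:
```python
from h import *
to([.5452,.0947,.068])
p,P=cloud("side"); to([.5452,.0947,.068])
cv2.imwrite("pics/side1.png",cv2.resize(p[180:340,200:440,::-1],None,fx=3,fy=3))
```

```text
3.33 tcp [0.5429 0.0877 0.0658] xang 62.26 tilt [-0.0055 -0.0011 -1.    ] gap 0.0004 F [0.6 0.1 0.2] shift [ 0.0073 -0.0012 -0.0022]
3.38 tcp [0.5435 0.088  0.0663] xang 62.28 tilt [-4.2e-03 -7.0e-04 -1.0e+00] gap 0.0005 F [-0.7 -0.1 -1.1] shift [ 0.0067 -0.0016 -0.0017]
```

View pics/side1.png

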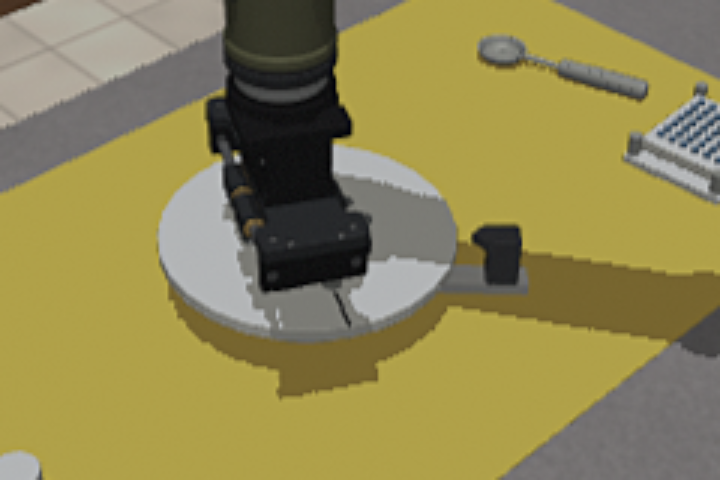

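The hand hides the post, but the measured pose puts the fingertips about 38 mm behind it and 10 mm above the disc. I'll flick now.

Call:
apply_moves([
  [[-1,-0.027,0,0,0],[-1,-0.027,0,0,0],[-1,0.01,0,-0.03,0],[-1,0,0,-0.045,0],[-1,0,0,-0.03,0]],
])

```text
time: 4.0
tool_pos: [0.5264, 0.0504, 0.1778]
ee_rot: [[0.464, 0.886, 0.005], [0.886, -0.464, -0.001], [0.002, 0.005, -1.0]]
ft_force: [1.2, 0.2, 0.4]
finger_gap: 0.0001
finger_force: 0.0
```

```bash
cat >> h.py <<'E'
def post(n="side"):
    t=manip.state()["time"]; p,P=cloud(n); D=P[...,:2]-C; R=np.hypot(D[...,0],D[...,1])
    m=(P[...,2]>.07)&(P[...,2]<.094)&(R>.055)&(R<.082); v=P[m]
    if len(v)<8: return t,len(v),None,None
    d=np.median(v[:,:2],0)-C; return round(t,3),len(v),round(np.hypot(*d),4),round((np.degrees(np.arctan2(d[1],d[0]))+134.7)%360,1)
E
python3 - <<'E'
from h import *
to([.663,-.042,.16])
for i in range(5): print(post())
to([.663,-.042,.16])
E
```

```text
4.0 tcp [0.5264 0.0504 0.1778] xang 62.36 tilt [ 5.2e-03 -9.0e-04 -1.0e+00] gap 0.0001 F [1.2 0.2 0.4] shift [-0.0185  0.1638  0.0186]
(4.0, 54, np.float64(0.0667), np.float64(43.2))
(4.05, 48, np.float64(0.0675), np.float64(55.1))
(4.1, 38, np.float64(0.0663), np.float64(66.1))
(4.15, 33, np.float64(0.0667), np.float64(80.4))
(4.2, 57, np.float64(0.0677), np.float64(90.5))
4.25 tcp [0.5248 0.0499 0.174 ] xang 62.38 tilt [ 8.e-04 -9.e-04 -1.e+00] gap 0.0005 F [-0.1 -0.1 -0.8] shift [-0.0173  0.165   0.0142]
```

The disc is spinning anticlockwise at about 4.1 rad/s and has already passed the pointer. I'll move to a hover over the far side and let it slow down.

Call:
apply_moves([
  [[-1,-0.004,0.041,0,0],[-1,-0.004,0.041,0,0],[-1,-0.004,0.041,0,0],[-1,-0.004,0.041,0,0],[-1,0,0,0,0]],
])

```text
time: 4.88
tool_pos: [0.6635, -0.043, 0.1707]
ee_rot: [[0.467, 0.884, -0.003], [0.884, -0.467, 0.0], [-0.001, -0.003, -1.0]]
ft_force: [-0.1, 0.3, -0.4]
finger_gap: 0.0005
finger_force: 0.0
```

Call:
apply_moves([
  [[-1,0,0,0,0],[-1,0,0,0,0],[-1,0,0,0,0],[-1,0,0,0,0],[-1,0,0,0,0]],
])

```text
time: 5.5
tool_pos: [0.6627, -0.0397, 0.1738]
ee_rot: [[0.463, 0.887, 0.0], [0.887, -0.463, -0.0], [-0.0, 0.0, -1.0]]
ft_force: [0.6, 0.6, -0.2]
finger_gap: 0.0003
finger_force: 0.0
```

Run:
```python
from h import *
to([.663,-.042,.080])
for i in range(6): print(post())
```

```text
5.5 tcp [ 0.6627 -0.0397  0.1738] xang 62.45 tilt [ 3.e-04 -4.e-04 -1.e+00] gap 0.0003 F [ 0.6  0.6 -0.2] shift [-0.0019  0.0013  0.0938]
(5.5, 62, np.float64(0.0681), np.float64(5.8))
(5.55, 62, np.float64(0.0679), np.float64(16.8))
(5.6, 66, np.float64(0.0664), np.float64(26.8))
(5.65, 56, np.float64(0.0676), np.float64(37.7))
(5.7, 67, np.float64(0.0678), np.float64(48.4))
(5.75, 60, np.float64(0.0683), np.float64(58.9))
```

Call:
apply_moves([
  [[-1,0,0.003,0.035,0],[-1,0,0,0.035,0],[-1,0,0,0.03,0],[-1,0,0,0.006,0],[-1,0,0,0,0]],
])

```text
time: 6.42
tool_pos: [0.6657, -0.041, 0.068]
ee_rot: [[0.463, 0.887, 0.0], [0.887, -0.463, 0.0], [0.0, 0.0, -1.0]]
ft_force: [0.1, 0.3, 0.2]
finger_gap: 0.0004
finger_force: 0.0
```

Call:
apply_moves([
  [[-1,0,0,0,0],[-1,0,0,0,0],[-1,0,0,0,0],[-1,0,0,0,0],[-1,0,0,0,0]],
])

```text
time: 7.05
tool_pos: [0.6654, -0.0412, 0.0676]
ee_rot: [[0.463, 0.887, 0.0], [0.887, -0.463, -0.0], [-0.0, 0.0, -1.0]]
ft_force: [-0.3, -0.8, 0.3]
finger_gap: 0.0003
finger_force: 0.0
```

Call:
apply_moves([
  [[-1,0,0,0,0],[-1,0,0,0,0],[-1,0,0,0,0],[-1,0,0,0,0],[-1,0,0,0,0]],
])

```text
time: 7.68
tool_pos: [0.6654, -0.0411, 0.0675]
ee_rot: [[0.463, 0.887, -0.0], [0.887, -0.463, -0.0], [-0.0, 0.0, -1.0]]
ft_force: [-0.7, -0.0, 0.1]
finger_gap: 0.0005
finger_force: 0.0
```

Call:
apply_moves([
  [[-1,0,0,0,0],[-1,0,0,0,0],[-1,0,0,0,0],[-1,0,0,0,0],[-1,0,0,0,0]],
])

```text
time: 8.3
tool_pos: [0.6654, -0.0412, 0.0675]
ee_rot: [[0.463, 0.887, 0.0], [0.887, -0.463, -0.0], [-0.0, 0.0, -1.0]]
ft_force: [-0.2, 1.0, -0.4]
finger_gap: 0.0006
finger_force: 0.0
```

Call:
apply_moves([
  [[-1,0,0,0,0],[-1,0,0,0,0],[-1,0,0,0,0],[-1,0,0,0,0],[-1,0,0,0,0]],
])

```text
time: 8.93
tool_pos: [0.6654, -0.0411, 0.0675]
ee_rot: [[0.463, 0.887, -0.0], [0.887, -0.463, -0.0], [-0.0, -0.0, -1.0]]
ft_force: [0.1, 0.0, 0.4]
finger_gap: 0.0005
finger_force: 0.0
```

Call:
apply_moves([
  [[-1,0,0,0,0],[-1,0,0,0,0],[-1,0,0,0,0],[-1,0,0,0,0],[-1,0,0,0,0]],
])

```text
time: 9.55
tool_pos: [0.6654, -0.0411, 0.0675]
ee_rot: [[0.463, 0.887, 0.0], [0.887, -0.463, -0.0], [-0.0, 0.0, -1.0]]
ft_force: [0.6, -0.5, 0.0]
finger_gap: 0.0006
finger_force: 0.0
```

Run:
```python
from h import *
to([.663,-.042,.056])
for i in range(6): print(post())
```

```text
9.55 tcp [ 0.6654 -0.0411  0.0675] xang 62.44 tilt [ 0.e+00 -1.e-04 -1.e+00] gap 0.0006 F [ 0.6 -0.5  0. ] shift [-0.0019 -0.0018  0.0115]
(9.55, 70, np.float64(0.0692), np.float64(339.0))
(9.6, 66, np.float64(0.069), np.float64(346.2))
(9.65, 62, np.float64(0.0683), np.float64(353.3))
(9.7, 56, np.float64(0.0684), np.float64(0.1))
(9.75, 66, np.float64(0.0677), np.float64(8.0))
(9.8, 64, np.float64(0.0672), np.float64(14.5))
```

Call:
apply_moves([
  [[-1,0,0,0.007,0],[-1,0,0,0,0],[-1,0,0,0,0],[-1,0,0,0,0],[-1,0,0,0,0]],
])

```text
time: 10.48
tool_pos: [0.6655, -0.0411, 0.0607]
ee_rot: [[0.463, 0.887, 0.0], [0.887, -0.463, -0.0], [0.0, 0.0, -1.0]]
ft_force: [0.3, 0.0, 0.1]
finger_gap: -0.0001
finger_force: 0.0
```

Call:
apply_moves([
  [[-1,0,0,0,0],[-1,0,0,0,0],[-1,0,0,0,0],[-1,0,0,0,0],[-1,0,0,0,0]],
])

```text
time: 11.1
tool_pos: [0.6654, -0.0411, 0.0605]
ee_rot: [[0.463, 0.887, -0.0], [0.887, -0.463, -0.0], [-0.0, 0.0, -1.0]]
ft_force: [0.2, 0.4, -0.1]
finger_gap: 0.0005
finger_force: 0.0
```

Call:
apply_moves([
  [[-1,0,0,0,0],[-1,0,0,0,0],[-1,0,0,0,0],[-1,0,0,0,0],[-1,0,0,0,0]],
])

```text
time: 11.72
tool_pos: [0.6654, -0.0411, 0.0605]
ee_rot: [[0.463, 0.887, -0.0], [0.887, -0.463, -0.0], [-0.0, 0.0, -1.0]]
ft_force: [-1.3, -0.1, -0.9]
finger_gap: 0.0004
finger_force: 0.0
```

Call:
apply_moves([
  [[-1,0,0,0,0],[-1,0,0,0,0],[-1,0,0,0,0],[-1,0,0,0,0],[-1,0,0,0,0]],
])

```text
time: 12.35
tool_pos: [0.6654, -0.0411, 0.0605]
ee_rot: [[0.463, 0.887, -0.0], [0.887, -0.463, -0.0], [-0.0, 0.0, -1.0]]
ft_force: [0.6, -0.2, 0.1]
finger_gap: 0.0004
finger_force: 0.0
```

Call:
apply_moves([
  [[-1,0,0,0,0],[-1,0,0,0,0],[-1,0,0,0,0],[-1,0,0,0,0],[-1,0,0,0,0]],
])

```text
time: 12.98
tool_pos: [0.6654, -0.0411, 0.0605]
ee_rot: [[0.463, 0.887, -0.0], [0.887, -0.463, -0.0], [-0.0, 0.0, -1.0]]
ft_force: [-0.4, 0.7, -0.2]
finger_gap: 0.0004
finger_force: 0.0
```

Call:
apply_moves([
  [[-1,0,0,0,0],[-1,0,0,0,0],[-1,0,0,0,0],[-1,0,0,0,0],[-1,0,0,0,0]],
])

```text
time: 13.6
tool_pos: [0.6654, -0.0411, 0.0605]
ee_rot: [[0.463, 0.887, 0.0], [0.887, -0.463, -0.0], [-0.0, 0.0, -1.0]]
ft_force: [-0.6, 0.3, 0.3]
finger_gap: 0.0005
finger_force: 0.0
```

Call:
apply_moves([
  [[-1,0,0,0,0],[-1,0,0,0,0],[-1,0,0,0,0],[-1,0,0,0,0],[-1,0,0,0,0]],
])

```text
time: 14.22
tool_pos: [0.6654, -0.0411, 0.0605]
ee_rot: [[0.463, 0.887, -0.0], [0.887, -0.463, -0.0], [-0.0, -0.0, -1.0]]
ft_force: [-0.4, -0.2, -0.6]
finger_gap: 0.0004
finger_force: 0.0
```

Call:
apply_moves([
  [[-1,0,0,0,0],[-1,0,0,0,0],[-1,0,0,0,0],[-1,0,0,0,0],[-1,0,0,0,0]],
])

```text
time: 14.85
tool_pos: [0.6654, -0.0411, 0.0605]
ee_rot: [[0.463, 0.887, -0.0], [0.887, -0.463, -0.0], [-0.0, 0.0, -1.0]]
ft_force: [1.8, -0.3, 0.6]
finger_gap: 0.0008
finger_force: 0.0
```

Run:
```python
from h import *
to([.663,-.042,.056])
for i in range(6): print(post())
```

```text
14.85 tcp [ 0.6654 -0.0411  0.0605] xang 62.44 tilt [-0.e+00 -1.e-04 -1.e+00] gap 0.0008 F [ 1.8 -0.3  0.6] shift [-0.0019 -0.0017  0.0045]
(14.85, 71, np.float64(0.0722), np.float64(214.8))
(14.9, 68, np.float64(0.0721), np.float64(218.2))
(14.95, 64, np.float64(0.0726), np.float64(222.8))
(15.0, 73, np.float64(0.0705), np.float64(226.7))
(15.05, 61, np.float64(0.0719), np.float64(230.7))
(15.1, 71, np.float64(0.072), np.float64(234.0))
```

Call:
apply_moves([
  [[-1,0,0,0,0],[-1,0,0,0,0],[-1,0,0,0,0],[-1,0,0,0,0],[-1,0,0,0,0]],
])

```text
time: 15.78
tool_pos: [0.6654, -0.0411, 0.0605]
ee_rot: [[0.463, 0.887, -0.0], [0.887, -0.463, -0.0], [-0.0, -0.0, -1.0]]
ft_force: [-0.8, -0.5, 0.5]
finger_gap: 0.001
finger_force: 0.0
```

Run:
```python
from h import *
for i in range(5): print(post())
to([.663,-.042,.056])
```

```text
(15.775, 61, np.float64(0.0721), np.float64(287.3))
(15.825, 71, np.float64(0.0709), np.float64(290.6))
(15.875, 73, np.float64(0.071), np.float64(293.5))
(15.925, 67, np.float64(0.0708), np.float64(297.2))
(15.975, 67, np.float64(0.0715), np.float64(302.0))
16.02 tcp [ 0.6654 -0.0411  0.0605] xang 62.44 tilt [ 0.e+00 -1.e-04 -1.e+00] gap 0.0005 F [-0.9  0.5  0.4] shift [-0.0019 -0.0017  0.0045]
```

Call:
apply_moves([
  [[-1,0,0,0,0],[-1,0,0,0,0],[-1,0,0,0,0],[-1,0,0,0,0]],
])

```text
time: 16.52
tool_pos: [0.6654, -0.0411, 0.0605]
ee_rot: [[0.463, 0.887, 0.0], [0.887, -0.463, -0.0], [-0.0, 0.0, -1.0]]
ft_force: [-0.7, -0.3, 0.2]
finger_gap: 0.001
finger_force: 0.0
```

Run:
```python
from h import *
print(post()); to([.663,-.042,.056])
```

```text
(16.525, 64, np.float64(0.0679), np.float64(341.4))
16.57 tcp [ 0.6654 -0.0411  0.0605] xang 62.45 tilt [ 0.e+00 -1.e-04 -1.e+00] gap 0.0002 F [-1.5  0.5  0.7] shift [-0.0019 -0.0018  0.0045]
```

Call:
apply_moves([
  [[-1,0,0,0.008,0],[-1,0,0,0,0]],
])

```text
time: 16.82
tool_pos: [0.6681, -0.0391, 0.0564]
ee_rot: [[0.462, 0.887, 0.006], [0.887, -0.462, 0.001], [0.004, 0.005, -1.0]]
ft_force: [-1.7, 1.9, 15.2]
finger_gap: 0.0006
finger_force: 7.8
```

Run:
```python
from h import *
for i in range(4): print(post())
to([.663,-.042,.056])
```

```text
(16.825, 60, np.float64(0.0682), np.float64(352.5))
(16.875, 61, np.float64(0.0686), np.float64(351.8))
(16.925, 58, np.float64(0.0686), np.float64(351.5))
(16.975, 65, np.float64(0.0682), np.float64(351.6))
17.02 tcp [ 0.668  -0.0392  0.0565] xang 62.49 tilt [ 0.0058  0.0011 -1.    ] gap 0.0011 F [-2.4  1.8 15.8] shift [-0.0048 -0.0031  0.0004]
```

The disc stopped with the post reading about 8° short; allowing for the camera seeing only the near side of the post, that's about 5°, inside the limit. I'll ease the load off slowly so the release doesn't push the disc.

Call:
apply_moves([
  [[-1,0,0,0,0],[-1,0,0,0,0],[-1,0.0005,0,-0.001,0],[-1,0.0005,0,-0.0005,0],[-1,0,0,0,0]],
])

```text
time: 17.65
tool_pos: [0.6678, -0.0394, 0.0565]
ee_rot: [[0.462, 0.887, 0.004], [0.887, -0.462, 0.0], [0.002, 0.004, -1.0]]
ft_force: [-0.9, 0.3, 10.2]
finger_gap: 0.0002
finger_force: 4.8
```

Run:
```python
from h import *
t,P=cloud("side"); print(post()); to([.6654,-.0411,.056])
cv2.imwrite("pics/side2.png",cv2.resize(t[200:320,230:400,::-1],None,fx=4,fy=4))
```

```text
(17.7, 64, np.float64(0.068), np.float64(352.8))
17.75 tcp [ 0.6678 -0.0394  0.0565] xang 62.46 tilt [ 4.3e-03  3.0e-04 -1.0e+00] gap 0.0005 F [-1.2  1.5  9.1] shift [-0.0026 -0.0013  0.0004]
```

View pics/side2.png

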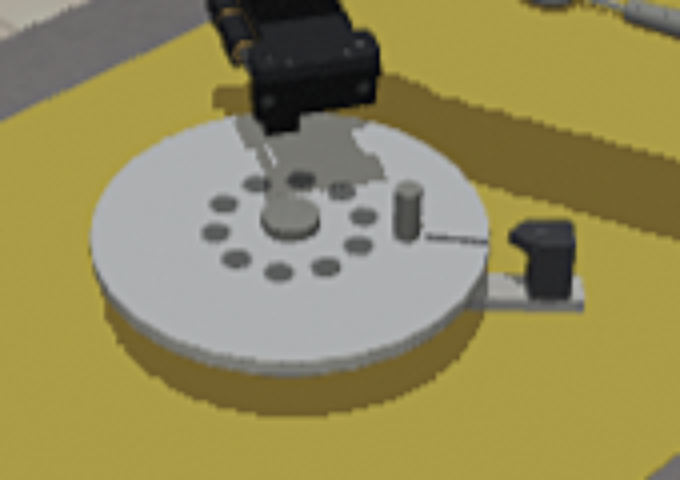

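The disc is at rest, with the line running from the post at crop (408,240) to the rim at (488,242) and the pointer tip at about (512,236). I'll use the line to check the angle without the post bias.

Run:
```python
from h import *
for c in ((488,242),(430,237.5)):
    q=ray("side",(230+c[0]/4,200+c[1]/4),.056)[:2]; 
    for K in (C,np.array([.587,.0236])): d=q-K; print(np.hypot(*d),np.degrees(np.arctan2(d[1],d[0]))+134.8)
```

```text
0.11821148770158783 -4.109447325131782
0.11931234907969694 -3.8691397328822177
0.08363353331149771 -3.8087718051502293
0.08473739985524947 -3.4743190079801707
```

The line reads about -4°, and the limit is ±13°. I'll unload a little more, then lift clear.

Call:
apply_moves([
  [[-1,0.0005,0,-0.0005,0],[-1,0.0005,0,-0.0005,0],[-1,0.0003,0,-0.0003,0],[-1,0,0,0,0],[-1,0,0,0,0]],
])

```text
time: 18.38
tool_pos: [0.6679, -0.0393, 0.0565]
ee_rot: [[0.463, 0.886, 0.003], [0.886, -0.463, -0.001], [0.001, 0.003, -1.0]]
ft_force: [0.9, -0.4, 5.8]
finger_gap: 0.0003
finger_force: 3.0
```

Run:
```python
from h import *
print(post()); to([.6654,-.0411,.056])
```

```text
(18.375, 63, np.float64(0.0683), np.float64(351.9))
18.43 tcp [ 0.6679 -0.0393  0.0565] xang 62.43 tilt [ 3.e-03 -5.e-04 -1.e+00] gap 0.0003 F [ 0.5 -0.9  5.8] shift [-0.0027 -0.0014  0.0005]
```

Call:
apply_moves([
  [[-1,0.0003,0,-0.0007,0],[-1,0,0,0,0],[-1,0,0,-0.03,0],[-1,0,0,-0.05,0],[-1,0,0,-0.05,0]],
])

```text
time: 19.05
tool_pos: [0.6652, -0.0384, 0.1857]
ee_rot: [[0.462, 0.887, -0.004], [0.887, -0.462, 0.001], [-0.001, -0.004, -1.0]]
ft_force: [1.2, 0.2, 0.4]
finger_gap: 0.0004
finger_force: 0.0
```

Run:
```python
from h import *
for i in range(20):
    r=post()
    if i%4==0: print(r)
to([.6654,-.0411,.056])
```

```text
(19.05, 67, np.float64(0.0678), np.float64(351.9))
(19.25, 60, np.float64(0.0677), np.float64(351.2))
(19.45, 62, np.float64(0.0685), np.float64(352.0))
(19.65, 60, np.float64(0.0684), np.float64(351.2))
(19.85, 64, np.float64(0.0682), np.float64(351.6))
20.05 tcp [ 0.6666 -0.0388  0.1861] xang 62.44 tilt [ 1.e-04 -1.e-04 -1.e+00] gap 0.0004 F [-0.3  0.  -0.5] shift [-0.0026 -0.      0.1301]
```

The post stays still and the hand is clear of the disc, so I'll hand in.

```bash
python3 -c "
from workcell import manip
print(manip.job_done())"
```

```text
the job is handed in; nothing more can be done
None
```

The job is handed in: the carousel spun freely anticlockwise at about 4.1 rad/s, ran on past the pointer for several turns, and was then braked to rest with the post about 4° (5 mm) short of it, within the post's 16 mm width; the hand is clear.

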